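Prop the guard flap and take out the amber vial

ROBOT

A 6-joint arm with a two-finger parallel gripper is mounted at the origin on a cart in front of the work surface, level with it; the furniture and walls round the work are solid. World frame = base frame: x ahead of the robot, y to its left, z up, the work surface at z = 0. Lengths are in m, angles in rad, forces in N, time in s.
With the tool pointing down it reaches from about 0.4 to 0.925 m from the base axis. Payload 3.4 kg.
Tool frame: the origin (TCP) lies at the very end of the fingers, on their centre line; the grasp point (between the pads) lies 19 mm behind it (r.grasp_offset is the distance from the TCP to the grasp point, in m); z points along the fingers, y is the line along which they close (so a half turn about z gives the same grasp; the last joint's range is limited). The gripper opens to 85 mm and grips with 20 to 120 N. Pads are 22 mm wide; open, the fingers measure 114 mm over their backs; the gripper's body (76 mm by 85 mm) begins 54 mm behind the grasp point. The pads swing forward as they close: fully open they stand 13 mm farther back than shut.
Start: joints at [-1.298, 0.307, 1.506, -0, 1.328, -0.073], TCP at [0.195, -0.541, 0.231] pointing down, gripper open.
Joint ranges: [-3.12, 3.12], [-1.05, 2.28], [0.14, 2.33], [-1.42, 4.57], [0.1, 2.73], [-2.68, 2.68]. Speed limits (rad/s): [2.57, 2.57, 3.14, 3.14, 3.14, 3.14].

INTERFACE

Orientations are given as a unit quaternion [x, y, z, w].
In Python, from plant import r, eyes gives the robot as it stands.
- The arm moves only by the tool carry_out, never from a script. Its argument "steps" is a list of rows, each an object with "claw": the opening, from 0 (shut) to 1 (fully open); "offset": the shift along the tool's x, y, z each as a share of 0.1 m, from -1 to 1, a list of three; "angular": the turn, a rotation vector about the tool's x, y, z each as a share of 90 degrees, from -1 to 1, a list of three. In form: [{"claw": claw, "offset": [tx, ty, tz], "angular": [wx, wy, wz]}, ...]. A call has exactly 5 rows; each row is the pose to reach, as a shift and turn from the pose commanded when the call began, along the tool's axes at that moment; what a row does not reach only later rows make up. A row lasts 1/12 s, in which the tool goes at most 41.7 mm and 7.16 degrees, less where a joint would pass 70% of its speed; a pose out of reach is approached as far as the arm can. A call with a number of a shift or a turn outside -1 to 1 is refused whole. A call with a gripper value outside its range is refused whole. The fingers move at their own pace and stop on an object; "grip_force" is the grip in N (left out, the last holds). Time passes only in rows, so rows that repeat a pose let the fingers close, or fill a call up. It gives the time, the measured TCP pose, the force, the opening and the grip force at its end, in the units of the state.
- r.observe(): the state, without advancing time (a new reading comes with each control period).
- eyes.camera(name): name is "side" or "top"; returns a dict with "image" (420x560x3 uint8, red, green, blue), "range_z" (420x560 float32, m along the optical axis (not along the pixel's ray), 0 where there is no reading), "fov_y" (degrees; the focal length in pixels is half the picture's height over the tangent of half this angle, whatever the lens; pixels are square), "cx", "cy" (the principal point, pixels), "R" (3x3) and "t" (3): a world point X has camera coordinates R X + t. Camera axes: x right, y down, z forward; pixel columns grow to the right and rows downward; lengths in m; the calibration is good to about 2 mm. A picture is of the moment at which its call begins.
- r.sign_off(): hands the job in; it is judged then, once.
The state is a dict: "t": time; "joint_pos": joint angles; "joint_velocities": joint speeds; "effort": joint torques, N m; "ee_pos": TCP position; "tool_rot": TCP orientation; "wrist_force": force on the tool from outside, world axes, zero at the start; "moment": the same for the moment, N m; "gripper_width": finger opening in m; "gripper_force": force on a finger pad.
Only numpy, scipy, OpenCV 4.12 (cv2) and the standard library are available. Lean on these libraries where they do the work, as an engineer would, in place of code of your own. Each camera call takes 0.05 s, during which the arm holds its last target. There are 200 camera calls.

TASK

Raise the clear guard flap of the grey box by its round knob until the spring stay on its left side snaps up in front of the flap's peg, and let the flap down onto the stay so that it stays propped open. Then take the small amber vial out of the box and stand it upright in the shallow steel tray, leaving the glass beaker where it is in the box.

Things in the scene. Friction and masses are not known exactly. Their poses are not given: they have to be found in the camera images.
- guard: the grey box, fixed to the bench: 165 mm deep (x, back), 270 mm wide (y, left), side and back walls 85 mm high, front wall 45 mm, a slot between it and the flap; walls and floor 4 mm thick. Origin: centre of its underside, on the bench. The flap over it, a clear pane in an aluminium frame, is hinged along the back wall: hinge axis parallel to y at x = +80 mm, z = 92 mm.
- guard_knob (a point): centre of the round black knob at the front of the flap: a disc 26 mm across, 18 mm wide between flat left and right faces, on a 10 mm wide tongue; 92 mm above the bench when shut. Its x axis points along the flap to the hinge axis, 195 mm away; y is parallel to the hinge (to the left). Propped, the knob is 280 mm above the bench and 145 mm farther back than when shut.
- guard_flap (a joint): angle of the flap: 0 shut and level, grows as its front is raised, end at 1.54 rad. It swings freely and falls shut if let go before the stay is set. The stay snaps in when the flap passes about 1.38 rad; let down then, the flap rests on the stay at about 1.31 rad. Load at the knob about 1.5 N.
- guard_stay (a joint): angle of the stay, a flat steel bar 22 mm deep, 170 mm long, outside the box's left (+y) wall, pivoted near the front, lightly sprung upwards. 0 with the flap shut; up to 0.38 while the flap's peg rides along its upper edge; 0.46 when set: snapped up to its stop, its end in front of the peg. It need not be touched.
- vial_mid (a point): centre (half-way up) of the small amber vial with black cap, 33 mm across, 72 mm high, standing on the floor of the box, in its left or right half about 105 mm in front of the hinge, with 50 mm or more free on either side; z is up along the vial. A like vial and a larger amber bottle outside on the bench are not meant.
- beaker_mid (a point): centre (half-way up) of the small glass beaker, 53 mm across, 68 mm high, that stands in the other half of the box, about 110 mm beside the vial; it stays there.
- tray_in (a point): centre of the inner floor of the shallow square steel tray on the bench, 110 x 110 mm outside, 14 mm high, walls 3 mm; the floor is 3 mm above the bench; z is up.

How it is judged:
By the outcome, as a careful person would: the job done as asked, in the order asked, and still so for the second after the job is handed in, with the robot touching nothing.
It also fails if it takes over 58 s, if anything falls off the work surface, if the arm or the gripper's body presses on something with over 40 N, if the wrist force passes 120 N, or if a joint passes its speed limit or range.

## Working session

There is one attempt and no reset: what is moved stays moved. The work goes in short steps, Python scripts to look and compute and a tool call to move; the robot and the scene stay as the last step left them, time stands still between calls to the robot, and variables do not carry over. Pictures are saved under pics/ and viewed, at most 13 in all, crops included, and the job is handed in when it is done.

Besides the shell and the picture viewer there is one more tool, called after "Call:" as name(argument=value, ...) on one line, values as JSON. carry_out: Moves the arm, as the interface text tells. Shift numbers are shares of 0.1 m and turn numbers shares of 90 degrees, none past 1 either way. Its arguments: {"type":"object","properties":{"steps":{"type":"array","items":{"type":"object","properties":{"claw":{"type":"number"},"offset":{"type":"array","items":{"type":"number"}},"angular":{"type":"array","items":{"type":"number"}}}}},"grip_force":{"type":"number"}},"required":["steps"]}

```bash
mkdir -p pics; ls
cat > h.py <<'E'
import numpy as np,cv2
from plant import r,eyes
def snap(n,f=None):
    c=eyes.camera(n)
    if f: cv2.imwrite('pics/'+f,c['image'][:,:,::-1])
    np.savez('/tmp/'+n+'.npz',**{k:np.asarray(v) for k,v in c.items()})
    return c
def load(n): return dict(np.load('/tmp/'+n+'.npz'))
def foc(c): return 210/np.tan(np.radians(float(c['fov_y']))/2)
def px(c,u,v,z=None,d=None):
    """world point of pixel; on plane z, or depth"""
    f=foc(c);ray=np.array([(u-c['cx'])/f,(v-c['cy'])/f,1.])
    R=np.asarray(c['R']);t=np.asarray(c['t']);C=-R.T@t;w=R.T@ray
    if z is not None: return C+w*(z-C[2])/w[2]
    if d is None: d=c['range_z'][int(v),int(u)]
    return C+w*d
E
python3 - <<'E'
from h import *
for n in('side','top'):
    c=snap(n,n+'0.png');print(n,-c['R'].T@c['t'],c['R'][2],foc(c),c['cx'],c['cy'])
print(r.observe())
E
```

```text
pics
side [0.17300229 0.59183015 0.76698861] [ 0.38511474 -0.63678713 -0.66797364] 502.5392318704915 275.27759322471223 209.9403060704715
top [ 0.37339512 -0.03885883  1.02814539] [ 0.22620421 -0.00618078 -0.97406029] 479.19022496391676 284.0168708251641 221.027104716218
{'t': 0.1, 'joint_pos': array([-1.29753189e+00,  3.07488780e-01,  1.50754080e+00, -2.22782975e-05,
        1.32838885e+00, -7.34795503e-02]), 'joint_velocities': array([ 2.20302056e-03, -9.34824982e-04, -4.02804361e-03,  1.36102712e-05,
        5.71452239e-04,  1.31253631e-04]), 'effort': array([ 4.05218034e-04, -4.58527744e+01, -2.52608407e+01, -6.52904146e-05,
        5.56210303e-03, -4.61477086e-06]), 'ee_pos': array([ 0.19521869, -0.54018528,  0.23047927]), 'tool_rot': array([ 9.85007810e-01,  1.72507337e-01, -1.01796612e-04, -9.07263502e-04]), 'wrist_force': array([ 0.22398159, -0.33042737, -0.32221828]), 'moment': array([-0.01194192, -0.00322449, -0.02474633]), 'gripper_force': 0.0, 'gripper_width': 0.08557782289420304}
```

View pics/top0.png

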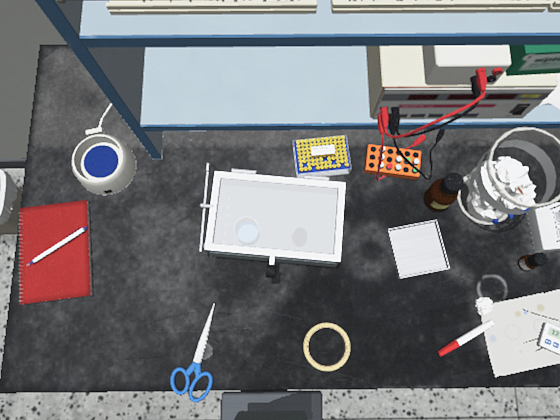

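View pics/side0.png

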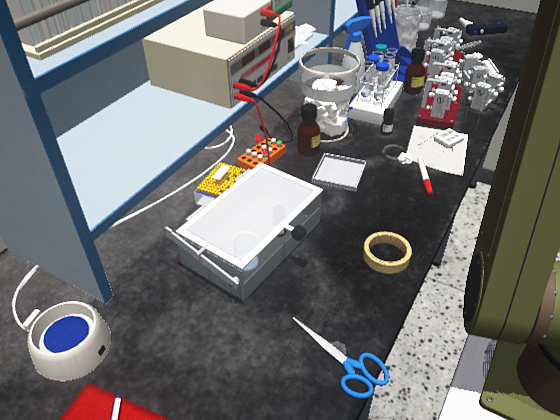

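The top view shows the box at about (205-345, 170-265), knob at (272, 267), beaker on the left at (247, 231), vial on the right at (300, 237) and tray at (419, 249). A shelf hangs above and behind the box. The side view agrees with this. I'll enlarge the top view next.

Run:
```python
from h import *
c=load('top');im=c['image'][150:290,190:460,::-1]
cv2.imwrite('pics/crop1.png',cv2.resize(im,None,fx=2.96,fy=2.96,interpolation=cv2.INTER_CUBIC))
for n,pts in dict(knob=(272,267),fl_fl=(207,249),fl_bl=(216,173),fl_br=(346,181),fl_fr=(340,262),tr1=(389,226),tr2=(439,221),tr3=(450,269),tr4=(398,278),trc=(419,249),shelfedge=(250,127),shelf2=(250,40),instr=(376,110),rack=(395,160),blk=(320,155),post=(155,150),bottle=(450,185)).items():
    print(n,px(c,*pts).round(3))
```

```text
knob [ 0.497 -0.02   0.101]
fl_fl [0.536 0.108 0.092]
fl_bl [0.693 0.093 0.093]
fl_br [ 0.703 -0.186 -0.   ]
fl_fr [ 0.507 -0.154  0.095]
tr1 [ 0.599 -0.277 -0.002]
tr2 [ 0.609 -0.388 -0.001]
tr3 [ 0.502 -0.402 -0.001]
tr4 [ 0.485 -0.29  -0.005]
trc [ 0.546 -0.337  0.004]
shelfedge [0.761 0.019 0.166]
shelf2 [0.76  0.001 0.451]
instr [ 0.767 -0.214  0.222]
rack [ 0.743 -0.293  0.024]
blk [ 0.75  -0.125  0.042]
post [0.759 0.231 0.057]
bottle [ 0.651 -0.371  0.13 ]
```

View pics/crop1.png

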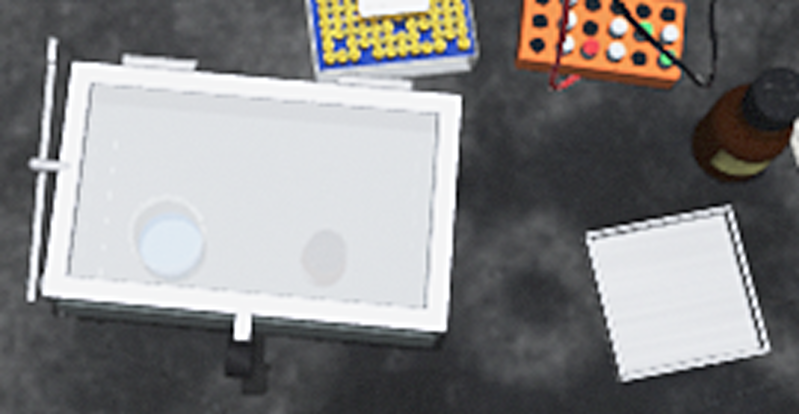

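The crop shows the flap corners at crop pixels (75,62), (462,97), (447,330) and (45,295). The knob is at (240,352), the vial's shadow through the pane at (325,258) and the beaker at (170,243). I'll work out the positions and cross-check them with the side camera.

```bash
cat >> h.py <<'E'
from scipy.spatial.transform import Rotation as Ro
def Rt(yaw,tilt): # yaw of approach (deg), tilt forward from down (deg); tool x fwd, y right
    return Ro.from_euler('z',yaw,degrees=True)*Ro.from_matrix(np.diag([1.,-1,-1]))*Ro.from_euler('y',tilt,degrees=True)
def go(pos,R=None,grasp=True,w=None):
    """shares from measured pose to target grasp point pos"""
    s=r.observe();R0=Ro.from_quat(s['tool_rot']);R=R or R0
    p=np.array(pos,float)
    if grasp: p=p+R.apply([0,0,r.grasp_offset])
    d=R0.inv().apply(p-s['ee_pos'])/.1;a=(R0.inv()*R).as_rotvec()/(np.pi/2)
    print('t%.2f'%s['t'],'off',d.round(3),'ang',a.round(3),'tcp',s['ee_pos'].round(4),'grasp',(s['ee_pos']-R0.apply([0,0,r.grasp_offset])).round(4))
E
python3 - <<'E'
from h import *
c=load('top');C=lambda u,v,z:px(c,190+u/2.96,150+v/2.96,z=z)
P=[C(*p,.095)[:2] for p in((75,62),(462,97),(447,330),(45,295))];print(np.round(P,4))
bl,br,fr,fl=P
for a,b in((bl,br),(fl,fr),(fl,bl),(fr,br)):
    d=b-a;print(np.linalg.norm(d).round(3),np.degrees(np.arctan2(d[1],d[0])).round(2))
print('knob',C(240,352,.105),'vialcap',C(325,258,.06),'beaker',C(170,243,.01),'tray',np.mean([C(*p,.014) for p in((587,236),(733,207),(770,350),(620,381))],axis=0))
s=load('side')
for p in((291,232),(297,231),(280,213)): print('side',p,px(s,*p),px(s,*p,z=.092))
# 3d pts near knob in both, dark & z>.07
for n in('side','top'):
    k=load(n);v,u=np.mgrid[0:420,0:560];f=foc(k);d=k['range_z']
    X=(np.stack([(u-k['cx'])/f*d,(v-k['cy'])/f*d,d],-1)-k['t'])@k['R']
    m=(d>0)&(X[...,2]>.075)&(X[...,2]<.12)&(k['image'].max(-1)<70)&(abs(X[...,0]-.5)<.05)&(abs(X[...,1]+.02)<.06)
    Q=X[m];print(n,len(Q),Q.min(0).round(3),Q.max(0).round(3),Q.mean(0).round(3))
E
```

```text
[[ 0.6968  0.0947]
 [ 0.6688 -0.1722]
 [ 0.5075 -0.1557]
 [ 0.5338  0.1112]]
0.268 -95.99
0.268 -95.63
0.164 -5.78
0.162 -5.84
knob [ 0.49301642 -0.0186463   0.105     ] vialcap [ 0.56379448 -0.07709803  0.06      ] beaker [0.58601891 0.03430738 0.01      ] tray [ 0.54458048 -0.33402286  0.014     ]
side (291, 232) [ 0.50408294 -0.01230154  0.09161893] [ 0.50389614 -0.01196066  0.092     ]
side (297, 231) [ 0.49071028 -0.01147741  0.10145048] [ 0.49522166 -0.02004423  0.092     ]
side (280, 213) [ 0.54784617 -0.04590009  0.09464733] [ 0.5493221  -0.04841113  0.092     ]
side 157 [ 0.478 -0.027  0.078] [ 0.504 -0.007  0.108] [ 0.488 -0.014  0.097]
top 122 [ 0.477 -0.028  0.086] [ 0.503 -0.008  0.106] [ 0.489 -0.018  0.1  ]
```

Run:
```python
from h import *
go([.42,-.011,.231],None,grasp=False)
R=Rt(-5.8,30);k=np.array([.490,-.018,.092]);print(R.apply([0,0,1]))
go(k-R.apply([0,0,.12]),R)
```

```text
t0.10 off [ 3.912e+00 -4.213e+00  3.000e-03] ang [0. 0. 0.] tcp [ 0.1952 -0.5402  0.2305] grasp [ 0.1952 -0.5402  0.2492]
[ 0.49744035 -0.05052815 -0.8660254 ]
t0.10 off [ 4.09  -4.128  0.515] ang [-0.076  0.328  0.278] tcp [ 0.1952 -0.5402  0.2305] grasp [ 0.1952 -0.5402  0.2492]
```

Call:
carry_out(steps=[{"claw": 0.7,"offset": [0.2,-0.2,0],"angular": [0,0,0]},{"claw": 0.7,"offset": [0.4,-0.4,0],"angular": [0,0,0]},{"claw": 0.7,"offset": [0.6,-0.6,0],"angular": [0,0,0]},{"claw": 0.7,"offset": [0.8,-0.8,0],"angular": [0,0,0]},{"claw": 0.7,"offset": [1,-1,0],"angular": [0,0,0]}], grip_force=25)

```text
t: 0.52
ee_pos: [0.2556, -0.4112, 0.2308]
tool_rot: [0.985, 0.172, -0.0, -0.001]
wrist_force: [0.1, 0.5, 0.3]
gripper_width: 0.06
gripper_force: 0.0
```

Call:
carry_out(steps=[{"claw": 0.7,"offset": [0.2,-0.2,0],"angular": [0,0,0]},{"claw": 0.7,"offset": [0.4,-0.4,0],"angular": [0,0,0]},{"claw": 0.7,"offset": [0.6,-0.6,0],"angular": [0,0,0]},{"claw": 0.7,"offset": [0.8,-0.8,0],"angular": [0,0,0]},{"claw": 0.7,"offset": [1,-1,0],"angular": [0,0,0]}])

```text
t: 0.93
ee_pos: [0.3156, -0.2831, 0.231]
tool_rot: [0.985, 0.172, -0.0, -0.0]
wrist_force: [-0.2, 0.6, -0.8]
gripper_width: 0.0601
gripper_force: 0.0
```

Call:
carry_out(steps=[{"claw": 0.7,"offset": [0.2,-0.2,0],"angular": [0,0,0]},{"claw": 0.7,"offset": [0.4,-0.4,0],"angular": [0,0,0]},{"claw": 0.7,"offset": [0.6,-0.6,0],"angular": [0,0,0]},{"claw": 0.7,"offset": [0.8,-0.8,0],"angular": [0,0,0]},{"claw": 0.7,"offset": [1,-1,0],"angular": [0,0,0]}])

```text
t: 1.35
ee_pos: [0.3756, -0.1552, 0.2311]
tool_rot: [0.985, 0.172, -0.0, -0.0]
wrist_force: [0.2, 0.2, -0.3]
gripper_width: 0.0597
gripper_force: 0.0
```

Run:
```python
from h import *
R=Rt(-5.8,30);k=np.array([.490,-.018,.092])
go(k-R.apply([0,0,.12]),R); print(r.observe()['joint_pos'].round(3))
```

```text
t1.35 off [ 1.086 -1.121  0.514] ang [-0.075  0.328  0.278] tcp [ 0.3756 -0.1552  0.2311] grasp [ 0.3756 -0.1552  0.2498]
[-0.496  0.067  1.824  0.     1.251  0.728]
```

Call:
carry_out(steps=[{"claw": 0.6,"offset": [0.2,-0.2,0.05],"angular": [-0.014,0.06,0.05]},{"claw": 0.6,"offset": [0.4,-0.4,0.1],"angular": [-0.028,0.12,0.1]},{"claw": 0.6,"offset": [0.6,-0.6,0.2],"angular": [-0.042,0.18,0.15]},{"claw": 0.6,"offset": [0.8,-0.8,0.3],"angular": [-0.056,0.24,0.2]},{"claw": 0.6,"offset": [1,-1,0.4],"angular": [-0.068,0.295,0.25]}])

```text
t: 1.77
ee_pos: [0.4345, -0.0293, 0.1918]
tool_rot: [0.972, -0.027, 0.234, 0.012]
wrist_force: [-0.2, -1.3, -0.4]
gripper_width: 0.0512
gripper_force: 0.0
```

Run:
```python
from h import *
R=Rt(-5.8,30);k=np.array([.490,-.018,.092])
go(k-R.apply([0,0,.04]),R);print(r.observe()['joint_pos'].round(3))
```

```text
t1.77 off [ 0.023 -0.158  0.924] ang [-0.007  0.032  0.028] tcp [ 0.4345 -0.0293  0.1918] grasp [ 0.426  -0.0286  0.2085]
[-0.218 -0.046  2.183  0.123  0.539  1.317]
```

Call:
carry_out(steps=[{"claw": 0.6,"offset": [0.01,-0.05,0.2],"angular": [-0.003,0.01,0.01]},{"claw": 0.6,"offset": [0.02,-0.1,0.4],"angular": [-0.005,0.02,0.02]},{"claw": 0.6,"offset": [0.02,-0.15,0.6],"angular": [-0.007,0.032,0.028]},{"claw": 0.6,"offset": [0.02,-0.16,0.8],"angular": [-0.007,0.032,0.028]},{"claw": 0.6,"offset": [0.02,-0.16,0.92],"angular": [-0.007,0.032,0.028]}])

```text
t: 2.18
ee_pos: [0.4783, -0.0167, 0.1083]
tool_rot: [0.966, -0.046, 0.254, 0.013]
wrist_force: [0.7, 0.6, 0.2]
gripper_width: 0.0511
gripper_force: 0.0
```

Run:
```python
from h import *
R=Rt(-5.8,30);k=np.array([.490,-.018,.092])
go(k,R);print(r.observe()['joint_pos'].round(3))
c=snap('side');cv2.imwrite('pics/s1.png',cv2.resize(c['image'][130:300,180:380,::-1],None,fx=3.5,fy=3.5))
```

```text
t2.18 off [0.023 0.001 0.387] ang [-0.001  0.005  0.004] tcp [ 0.4783 -0.0167  0.1083] grasp [ 0.4692 -0.0158  0.1246]
[-0.138  0.191  2.287  0.128  0.149  1.406]
```

View pics/s1.png

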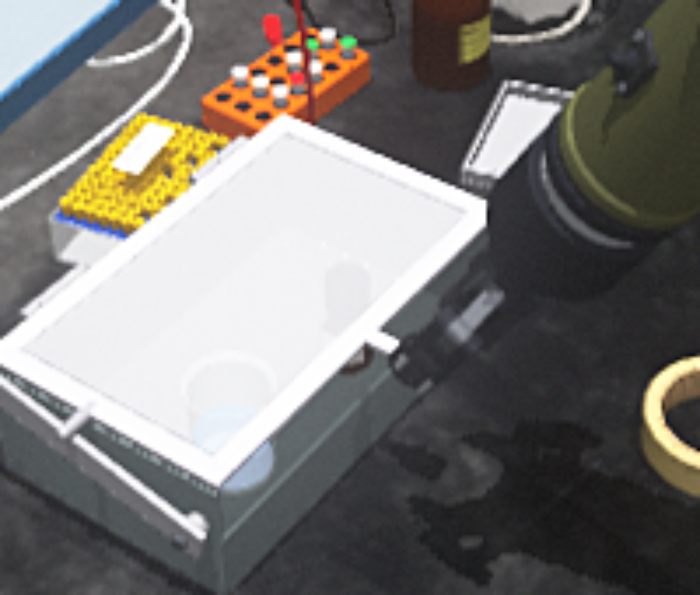

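The side view shows the gripper coming down on the knob (crop 415,365), lined up with it. The elbow and wrist are close to their limits at a 30° tilt, so I'll use about 8°.

Run:
```python
from h import *
R=Rt(-5.8,8);k=np.array([.490,-.018,.092])
go(k-R.apply([0,0,.05]),R);go(k,R)
```

```text
t2.23 off [ 0.138 -0.001 -0.103] ang [ 0.    -0.238  0.004] tcp [ 0.4788 -0.0171  0.1072] grasp [ 0.4696 -0.0161  0.1235]
t2.23 off [-0.045 -0.002  0.362] ang [ 0.    -0.238  0.004] tcp [ 0.4788 -0.0171  0.1072] grasp [ 0.4696 -0.0161  0.1235]
```

Call:
carry_out(steps=[{"claw": 0.6,"offset": [0.06,0,-0.15],"angular": [0,-0.07,0.004]},{"claw": 0.6,"offset": [0.1,0,-0.12],"angular": [0,-0.14,0.004]},{"claw": 0.6,"offset": [0.14,0,-0.1],"angular": [0,-0.21,0.004]},{"claw": 0.6,"offset": [0.14,0,-0.1],"angular": [0,-0.238,0.004]},{"claw": 0.6,"offset": [0.14,0,-0.1],"angular": [0,-0.238,0.004]}])

```text
t: 2.65
ee_pos: [0.4925, -0.0193, 0.1284]
tool_rot: [0.996, -0.051, 0.075, 0.004]
wrist_force: [1.7, -0.3, 0.2]
gripper_width: 0.0515
gripper_force: 0.0
```

Run:
```python
from h import *
R=Rt(-5.8,8);k=np.array([.490,-.018,.092])
go(k,R);print(r.observe()['joint_pos'].round(3))
```

```text
t2.65 off [-0.082 -0.011  0.543] ang [ 0.001 -0.007 -0.001] tcp [ 0.4925 -0.0193  0.1284] grasp [ 0.4897 -0.019   0.1469]
[-0.127  0.239  1.931  0.003  0.822  1.545]
```

Call:
carry_out(steps=[{"claw": 0.6,"offset": [-0.02,-0.01,0.15],"angular": [0,-0.007,0]},{"claw": 0.6,"offset": [-0.05,-0.01,0.35],"angular": [0,-0.007,0]},{"claw": 0.6,"offset": [-0.08,-0.01,0.54],"angular": [0,-0.007,0]},{"claw": 0.3,"offset": [-0.08,-0.01,0.54],"angular": [0,-0.007,0]},{"claw": 0.1,"offset": [-0.08,-0.01,0.54],"angular": [0,-0.007,0]}], grip_force=25)

```text
t: 3.07
ee_pos: [0.4834, -0.017, 0.0703]
tool_rot: [0.997, -0.051, 0.065, 0.004]
wrist_force: [-0.0, -0.2, -0.7]
gripper_width: 0.0279
gripper_force: 0.0
```

Call:
carry_out(steps=[{"claw": 0,"offset": [0,0,0],"angular": [0,0,0]},{"claw": 0,"offset": [0,0,0],"angular": [0,0,0]},{"claw": 0,"offset": [0,0,0],"angular": [0,0,0]},{"claw": 0,"offset": [0,0,0],"angular": [0,0,0]},{"claw": 0,"offset": [0,0,0],"angular": [0,0,0]}])

```text
t: 3.48
ee_pos: [0.485, -0.0175, 0.0715]
tool_rot: [0.997, -0.051, 0.066, 0.004]
wrist_force: [-5.0, -3.9, 1.4]
gripper_width: 0.0173
gripper_force: 30.2
```

Run:
```python
from h import *
# arc plan in present tool frame
s=r.observe();R0=Ro.from_quat(s['tool_rot']);g=s['ee_pos']-R0.apply([0,0,r.grasp_offset]);print(g.round(4),s['gripper_width'],s['joint_pos'].round(3))
u=np.array([.9949,-.1011,0])
h=g+.195*u
for a in np.arange(.1,1.46,.1).tolist()+[1.42,1.31]:
    p=h-.195*(np.cos(a)*u-np.sin(a)*np.array([0,0,1]))
    print(round(a,2),(R0.inv().apply(p-g)/.1).round(3))
```

```text
[ 0.4826 -0.0172  0.0901] 0.01733574079839072 [-0.125  0.325  2.002  0.003  0.683  1.546]
0.1 [ 0.035  0.    -0.192]
0.2 [ 0.089  0.    -0.379]
0.3 [ 0.162  0.001 -0.56 ]
0.4 [ 0.252  0.001 -0.733]
0.5 [ 0.36   0.001 -0.895]
0.6 [ 4.820e-01  1.000e-03 -1.047e+00]
0.7 [ 6.200e-01  1.000e-03 -1.185e+00]
0.8 [ 7.700e-01  1.000e-03 -1.309e+00]
0.9 [ 9.320e-01  1.000e-03 -1.417e+00]
1.0 [ 1.104e+00  1.000e-03 -1.509e+00]
1.1 [ 1.285e+00  1.000e-03 -1.583e+00]
1.2 [ 1.472e+00  1.000e-03 -1.638e+00]
1.3 [ 1.663e+00  1.000e-03 -1.675e+00]
1.4 [ 1.857  0.    -1.692]
1.42 [ 1.896  0.    -1.693]
1.31 [ 1.682e+00  1.000e-03 -1.677e+00]
```

Call:
carry_out(steps=[{"claw": 0,"offset": [0.012,0,-0.08],"angular": [0,0,0]},{"claw": 0,"offset": [0.035,0,-0.19],"angular": [0,0,0]},{"claw": 0,"offset": [0.06,0,-0.29],"angular": [0,0,0]},{"claw": 0,"offset": [0.09,0,-0.38],"angular": [0,0,0]},{"claw": 0,"offset": [0.09,0,-0.38],"angular": [0,0,0]}])

```text
t: 3.9
ee_pos: [0.4896, -0.0179, 0.112]
tool_rot: [0.996, -0.051, 0.067, 0.004]
wrist_force: [-3.0, -4.0, -1.2]
gripper_width: 0.0176
gripper_force: 29.2
```

Run:
```python
from h import *
s=r.observe();print(s['wrist_force'],s['moment'],s['joint_pos'].round(3));go([0,0,0])
c=snap('side');cv2.imwrite('pics/s2.png',cv2.resize(c['image'][110:300,180:380,::-1],None,fx=3,fy=3))
```

```text
[-2.98929785 -4.02612726 -1.23018819] [-0.53700004  0.88946581 -0.0051075 ] [-0.124  0.265  1.945  0.002  0.798  1.547]
t3.90 off [-4.995  0.317  0.648] ang [0. 0. 0.] tcp [ 0.4896 -0.0179  0.112 ] grasp [ 0.4872 -0.0177  0.1306]
```

View pics/s2.png

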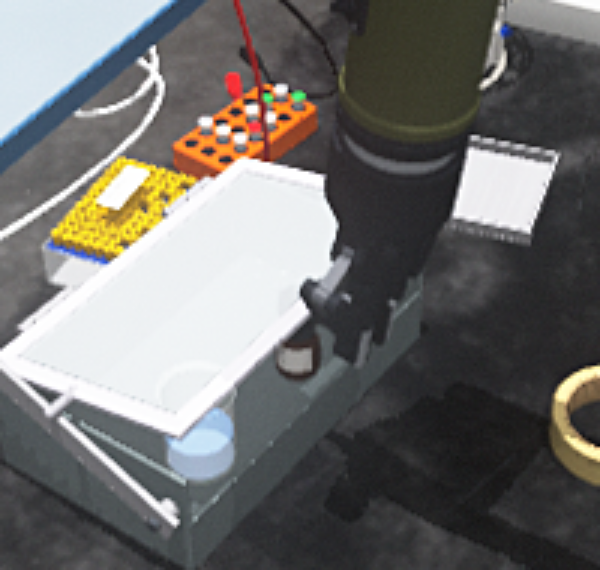

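The flap is rising with the knob held (crop 325,295), and forces are small. I'll carry on along the arc.

Call:
carry_out(steps=[{"claw": 0,"offset": [0.07,0,-0.18],"angular": [0,0,0]},{"claw": 0,"offset": [0.16,0,-0.35],"angular": [0,0,0]},{"claw": 0,"offset": [0.27,0,-0.515],"angular": [0,0,0]},{"claw": 0,"offset": [0.39,0,-0.665],"angular": [0,0,0]},{"claw": 0,"offset": [0.53,0,-0.805],"angular": [0,0,0]}])

```text
t: 4.37
ee_pos: [0.5303, -0.022, 0.1985]
tool_rot: [0.997, -0.051, 0.066, 0.004]
wrist_force: [-2.3, -3.8, -1.7]
gripper_width: 0.0171
gripper_force: 27.8
```

Run:
```python
from h import *
s=r.observe();print(s['wrist_force'],s['moment'],s['joint_pos'].round(3));go([0,0,0])
```

```text
[-2.33719128 -3.77357314 -1.7095545 ] [-0.38341958  0.69593561 -0.04861663] [-1.220e-01  2.110e-01  1.745e+00  1.000e-03  1.054e+00  1.550e+00]
t4.37 off [-5.513  0.318  1.461] ang [0. 0. 0.] tcp [ 0.5303 -0.022   0.1985] grasp [ 0.5279 -0.0218  0.217 ]
```

Call:
carry_out(steps=[{"claw": 0,"offset": [0.15,0,-0.12],"angular": [0,0,0]},{"claw": 0,"offset": [0.31,0,-0.23],"angular": [0,0,0]},{"claw": 0,"offset": [0.48,0,-0.325],"angular": [0,0,0]},{"claw": 0,"offset": [0.665,0,-0.4],"angular": [0,0,0]},{"claw": 0,"offset": [0.85,0,-0.455],"angular": [0,0,0]}])

```text
t: 4.78
ee_pos: [0.6085, -0.0299, 0.2561]
tool_rot: [0.997, -0.051, 0.066, 0.004]
wrist_force: [-3.6, -2.8, 3.7]
gripper_width: 0.0171
gripper_force: 30.1
```

Run:
```python
from h import *
s=r.observe();print(s['wrist_force'],s['moment'],s['joint_pos'].round(3));go([0,0,0])
c=snap('side');cv2.imwrite('pics/s3.png',cv2.resize(c['image'][70:300,150:380,::-1],None,fx=2.6,fy=2.6))
```

```text
[-3.64511493 -2.77815675  3.72255498] [-0.2588847   0.9915777   0.02020893] [-1.190e-01  2.710e-01  1.504e+00  1.000e-03  1.235e+00  1.553e+00]
t4.78 off [-6.37   0.319  1.921] ang [0. 0. 0.] tcp [ 0.6085 -0.0299  0.2561] grasp [ 0.6061 -0.0296  0.2746]
```

View pics/s3.png

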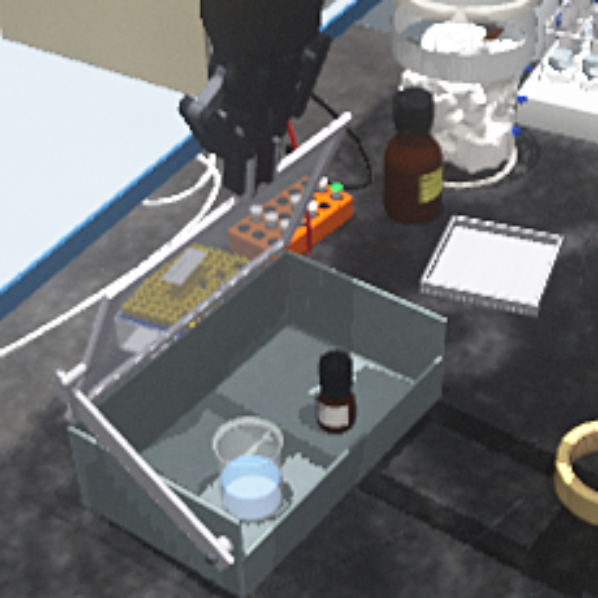

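The flap stands at about 1.2 rad and the stay (crop 70,380 to 225,555) is still riding under the peg. The vial's cap is at crop (336,370). Now past 1.38 rad.

Call:
carry_out(steps=[{"claw": 0,"offset": [0.12,0,-0.025],"angular": [0,0,0]},{"claw": 0,"offset": [0.25,0,-0.045],"angular": [0,0,0]},{"claw": 0,"offset": [0.37,0,-0.055],"angular": [0,0,0]},{"claw": 0,"offset": [0.48,0,-0.055],"angular": [0,0,0]},{"claw": 0,"offset": [0.48,0,-0.055],"angular": [0,0,0]}])

```text
t: 5.25
ee_pos: [0.6596, -0.0351, 0.2695]
tool_rot: [0.996, -0.051, 0.071, 0.004]
wrist_force: [-2.2, -1.7, 7.5]
gripper_width: 0.0176
gripper_force: 32.1
```

Run:
```python
from h import *
s=r.observe();print(s['wrist_force'],s['moment'],s['joint_pos'].round(3));go([0,0,0])
c=snap('side');cv2.imwrite('pics/s4.png',cv2.resize(c['image'][70:300,150:380,::-1],None,fx=2.6,fy=2.6))
```

```text
[-2.15945768 -1.68590345  7.51566025] [-0.25074462  0.51907149 -0.00635326] [-0.118  0.33   1.382  0.002  1.288  1.555]
t5.25 off [-6.911  0.322  1.926] ang [0. 0. 0.] tcp [ 0.6596 -0.0351  0.2695] grasp [ 0.657  -0.0348  0.288 ]
```

View pics/s4.png

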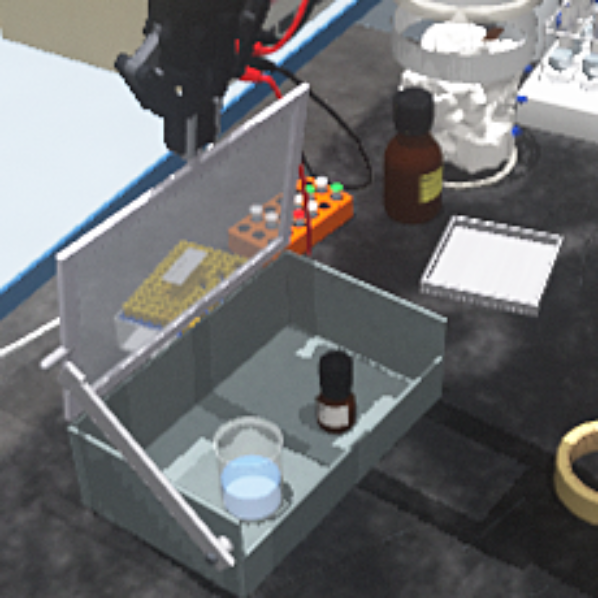

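The stay's end (crop 75,370) has snapped up in front of the peg (50,357). Next I let the flap down and release it.

Call:
carry_out(steps=[{"claw": 0,"offset": [-0.08,0,0],"angular": [0,0,0]},{"claw": 0,"offset": [-0.16,0,0.01],"angular": [0,0,0]},{"claw": 0,"offset": [-0.22,0,0.015],"angular": [0,0,0]},{"claw": 0,"offset": [-0.25,0,0.02],"angular": [0,0,0]},{"claw": 0,"offset": [-0.25,0,0.02],"angular": [0,0,0]}])

```text
t: 5.72
ee_pos: [0.6366, -0.0328, 0.2644]
tool_rot: [0.996, -0.051, 0.074, 0.004]
wrist_force: [6.3, -3.3, 4.0]
gripper_width: 0.0171
gripper_force: 31.6
```

Run:
```python
from h import *
s=r.observe();print(s['wrist_force'],s['moment'],s['joint_pos'].round(3));go([0,0,0])
c=load('side')
print('cap top',px(c,150+336/2.6,70+354/2.6,z=.076), 'base',px(c,150+335/2.6,70+425/2.6,z=.004))
f=foc(c);v,u=np.mgrid[0:420,0:560];d=c['range_z']
X=(np.stack([(u-c['cx'])/f*d,(v-c['cy'])/f*d,d],-1)-c['t'])@c['R']
m=(d>0)&(X[...,2]>.055)&(X[...,2]<.085)&(np.hypot(X[...,0]-.57,X[...,1]+.09)<.04)
Q=X[m];print(len(Q),Q.min(0),Q.max(0),Q.mean(0)); T=Q[Q[:,2]>.072];print(len(T),T.mean(0),T.min(0),T.max(0))
```

```text
[ 6.2578486  -3.32433278  3.97907859] [-0.4002297  -1.19302699  0.0531221 ] [-0.119  0.297  1.445  0.002  1.251  1.554]
t5.72 off [-6.686  0.321  1.864] ang [0. 0. 0.] tcp [ 0.6366 -0.0328  0.2644] grasp [ 0.6338 -0.0325  0.2829]
cap top [ 0.57020757 -0.08108694  0.076     ] base [ 0.56765506 -0.07377106  0.004     ]
174 [ 0.55482865 -0.09036576  0.0551642 ] [ 0.58162878 -0.06359641  0.0781688 ] [ 0.56637384 -0.07319154  0.06919341]
91 [ 0.5683711  -0.0762567   0.07444814] [ 0.55482865 -0.09036576  0.07203723] [ 0.58162878 -0.0643356   0.0781688 ]
```

Call:
carry_out(steps=[{"claw": 0.2,"offset": [0.02,0,0],"angular": [0,0,0]},{"claw": 0.4,"offset": [0.02,0,0],"angular": [0,0,0]},{"claw": 0.5,"offset": [0.02,0,0],"angular": [0,0,0]},{"claw": 0.5,"offset": [0.02,0,-0.2],"angular": [0,0,0]},{"claw": 0.5,"offset": [0.02,0,-0.5],"angular": [0,0,0]}])

```text
t: 6.13
ee_pos: [0.624, -0.0307, 0.3058]
tool_rot: [0.997, -0.051, 0.062, 0.003]
wrist_force: [0.3, 0.3, -0.8]
gripper_width: 0.0428
gripper_force: 0.0
```

Call:
carry_out(steps=[{"claw": 0.6,"offset": [-0.2,0,-0.1],"angular": [0,0,0]},{"claw": 0.7,"offset": [-0.4,0,-0.1],"angular": [0,0,0]},{"claw": 0.8,"offset": [-0.6,0,-0.1],"angular": [0,0,0]},{"claw": 0.8,"offset": [-0.8,0,-0.1],"angular": [0,0,0]},{"claw": 0.8,"offset": [-1,0,-0.1],"angular": [0,0,0]}])

```text
t: 6.55
ee_pos: [0.5252, -0.0206, 0.3058]
tool_rot: [0.997, -0.051, 0.066, 0.003]
wrist_force: [0.1, -0.4, 0.4]
gripper_width: 0.0684
gripper_force: 0.0
```

Call:
carry_out(steps=[{"claw": 0.8,"offset": [-0.2,0,0],"angular": [0,0.06,0]},{"claw": 0.8,"offset": [-0.4,0,0],"angular": [0,0.12,0]},{"claw": 0.8,"offset": [-0.6,0,0],"angular": [0,0.18,0]},{"claw": 0.8,"offset": [-0.8,0,0],"angular": [0,0.24,0]},{"claw": 0.8,"offset": [-0.8,0,0],"angular": [0,0.24,0]}])

```text
t: 6.97
ee_pos: [0.4307, -0.0103, 0.2834]
tool_rot: [0.969, -0.049, 0.242, 0.012]
wrist_force: [-4.3, 0.3, -3.1]
gripper_width: 0.0683
gripper_force: 0.0
```

Run:
```python
from h import *
s=r.observe();print(s['wrist_force'],s['joint_pos'].round(3));go([0,0,0])
a=snap('side');b=snap('top')
A=a['image'][60:290,150:380,::-1];B=b['image'][90:320,190:470,::-1]
h=560;im=np.hstack([cv2.resize(A,(390,390)),cv2.resize(B,(410,337)) if 0 else cv2.resize(B,None,fx=390/230,fy=390/230)])
im=cv2.resize(im,(800,int(im.shape[0]*800/im.shape[1])));print(im.shape);cv2.imwrite('pics/sb.png',im)
for n,k in(('side',a),('top',b)):
    f=foc(k);v,u=np.mgrid[0:420,0:560];d=k['range_z']
    X=(np.stack([(u-k['cx'])/f*d,(v-k['cy'])/f*d,d],-1)-k['t'])@k['R']
    m=(d>0)&(X[...,2]>.066)&(X[...,2]<.085)&(np.hypot(X[...,0]-.568,X[...,1]+.077)<.03)
    T=X[m]
    if len(T):print(n,len(T),T.mean(0).round(4),T.min(0).round(4),T.max(0).round(4))
```

```text
[-4.31763131  0.29199168 -3.10139815] [-0.137 -0.184  2.026  0.024  0.812  1.523]
t6.97 off [-5.123  0.338  0.671] ang [0. 0. 0.] tcp [ 0.4307 -0.0103  0.2834] grasp [ 0.422  -0.0094  0.2999]
(360, 800, 3)
side 117 [ 0.5676 -0.0751  0.0734] [ 0.5554 -0.0912  0.0669] [ 0.5817 -0.0634  0.0778]
top 140 [ 0.5676 -0.0774  0.0727] [ 0.5554 -0.0896  0.0668] [ 0.5808 -0.0649  0.0773]
```

View pics/sb.png

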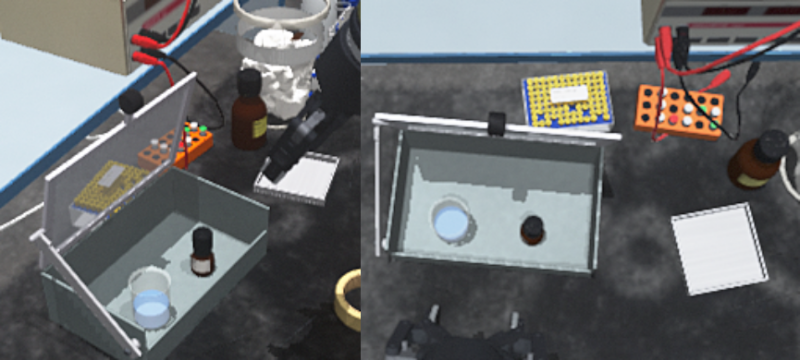

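The flap is propped with nothing touching it: the stay's end is under the peg at (40,238) in the side half. The vial stands alone in the right half of the box, and both cameras put it at (0.568, -0.077).

Run:
```python
from h import *
R=Rt(-5.8,20);go([.568,-.0772,.145],R)
```

```text
t7.07 off [0.411 0.521 2.109] ang [ 0.    -0.099 -0.001] tcp [ 0.4425 -0.0121  0.2923] grasp [ 0.4335 -0.0111  0.3087]
```

Call:
carry_out(steps=[{"claw": 0.8,"offset": [0.05,0.1,0.2],"angular": [0,-0.03,0]},{"claw": 0.8,"offset": [0.1,0.2,0.4],"angular": [0,-0.06,0]},{"claw": 0.8,"offset": [0.2,0.3,0.6],"angular": [0,-0.1,0]},{"claw": 0.8,"offset": [0.25,0.4,0.8],"angular": [0,-0.1,0]},{"claw": 0.8,"offset": [0.3,0.5,1],"angular": [0,-0.1,0]}])

```text
t: 7.48
ee_pos: [0.5227, -0.0721, 0.2243]
tool_rot: [0.983, -0.05, 0.177, 0.009]
wrist_force: [0.8, -0.3, 0.1]
gripper_width: 0.0684
gripper_force: 0.0
```

Run:
```python
from h import *
R=Rt(-5.8,20);go([.568,-.0772,.145],R);go([.568,-.0772,.035],R);print(r.observe()['joint_pos'].round(3))
```

```text
t7.48 off [0.148 0.004 1.09 ] ang [ 0.001 -0.005 -0.   ] tcp [ 0.5227 -0.0721  0.2243] grasp [ 0.5162 -0.0714  0.2419]
t7.48 off [-0.237  0.004  2.12 ] ang [ 0.001 -0.005 -0.   ] tcp [ 0.5227 -0.0721  0.2243] grasp [ 0.5162 -0.0714  0.2419]
[-0.254  0.086  1.889  0.072  0.815  1.379]
```

Call:
carry_out(steps=[{"claw": 0.8,"offset": [0.05,0,0.2],"angular": [0,-0.005,0]},{"claw": 0.8,"offset": [0.1,0,0.45],"angular": [0,-0.005,0]},{"claw": 0.8,"offset": [0.15,0,0.7],"angular": [0,-0.005,0]},{"claw": 0.8,"offset": [0.15,0,0.9],"angular": [0,-0.005,0]},{"claw": 0.8,"offset": [0.15,0,1],"angular": [0,-0.005,0]}])

```text
t: 7.9
ee_pos: [0.5685, -0.076, 0.1324]
tool_rot: [0.984, -0.05, 0.171, 0.009]
wrist_force: [0.4, 0.2, 0.8]
gripper_width: 0.0682
gripper_force: 0.0
```

Run:
```python
from h import *
R=Rt(-5.8,20);go([.568,-.0772,.036],R);print(r.observe()['joint_pos'].round(3))
```

```text
t7.90 off [-0.328  0.012  1.094] ang [ 0.     0.003 -0.001] tcp [ 0.5685 -0.076   0.1324] grasp [ 0.5623 -0.0754  0.15  ]
[-0.236  0.272  1.927  0.079  0.603  1.38 ]
```

Call:
carry_out(steps=[{"claw": 0.8,"offset": [-0.06,0.012,0.2],"angular": [0,0,0]},{"claw": 0.8,"offset": [-0.12,0.012,0.4],"angular": [0,0,0]},{"claw": 0.8,"offset": [-0.18,0.012,0.6],"angular": [0,0,0]},{"claw": 0.8,"offset": [-0.24,0.012,0.8],"angular": [0,0,0]},{"claw": 0.8,"offset": [-0.3,0.012,0.98],"angular": [0,0,0]}])

```text
t: 8.32
ee_pos: [0.5731, -0.0778, 0.0317]
tool_rot: [0.984, -0.05, 0.172, 0.009]
wrist_force: [0.4, -0.5, 0.2]
gripper_width: 0.068
gripper_force: 0.0
```

Run:
```python
from h import *
R=Rt(-5.8,20);go([.568,-.0772,.036],R);print(r.observe()['joint_pos'].round(3),r.observe()['wrist_force'])
```

```text
t8.32 off [-0.033 -0.001  0.129] ang [ 0.001  0.001 -0.001] tcp [ 0.5731 -0.0778  0.0317] grasp [ 0.5667 -0.0771  0.0492]
[-0.237  0.445  2.03   0.142  0.325  1.31 ] [ 0.40339757 -0.46253611  0.21751913]
```

Call:
carry_out(steps=[{"claw": 0.8,"offset": [-0.03,0,0.1],"angular": [0,0,0]},{"claw": 0.6,"offset": [-0.03,0,0.12],"angular": [0,0,0]},{"claw": 0.45,"offset": [-0.03,0,0.12],"angular": [0,0,0]},{"claw": 0.3,"offset": [-0.03,0,0.12],"angular": [0,0,0]},{"claw": 0.2,"offset": [-0.03,0,0.12],"angular": [0,0,0]}], grip_force=30)

```text
t: 8.73
ee_pos: [0.5735, -0.0778, 0.021]
tool_rot: [0.984, -0.05, 0.173, 0.009]
wrist_force: [-0.2, 0.0, -1.0]
gripper_width: 0.0307
gripper_force: 29.7
```

Call:
carry_out(steps=[{"claw": 0.2,"offset": [0,0,0],"angular": [0,0,0]},{"claw": 0.2,"offset": [0,0,0],"angular": [0,0,0]},{"claw": 0.2,"offset": [0,0,0],"angular": [0,0,0]},{"claw": 0.2,"offset": [0,0,0],"angular": [0,0,0]},{"claw": 0.2,"offset": [0,0,0],"angular": [0,0,0]}])

```text
t: 9.15
ee_pos: [0.5728, -0.0777, 0.0207]
tool_rot: [0.984, -0.05, 0.172, 0.009]
wrist_force: [-1.3, 0.3, 6.5]
gripper_width: 0.0301
gripper_force: 30.4
```

Run:
```python
from h import *
R=Rt(-5.8,20);go([.56,-.0772,.150],R);print(r.observe()['joint_pos'].round(3),r.observe()['wrist_force'])
```

```text
t9.15 off [ 0.32   0.009 -1.072] ang [ 0.001  0.001 -0.001] tcp [ 0.5728 -0.0777  0.0207] grasp [ 0.5665 -0.077   0.0383]
[-0.237  0.466  2.04   0.155  0.295  1.295] [-1.25014666  0.2990403   6.53870519]
```

Call:
carry_out(steps=[{"claw": 0.2,"offset": [0.05,0,-0.14],"angular": [0,0,0]},{"claw": 0.2,"offset": [0.12,0,-0.34],"angular": [0,0,0]},{"claw": 0.2,"offset": [0.19,0,-0.55],"angular": [0,0,0]},{"claw": 0.2,"offset": [0.26,0,-0.77],"angular": [0,0,0]},{"claw": 0.2,"offset": [0.32,0,-1],"angular": [0,0,0]}])

```text
t: 9.57
ee_pos: [0.5678, -0.077, 0.1252]
tool_rot: [0.984, -0.05, 0.171, 0.009]
wrist_force: [0.1, -0.1, -1.1]
gripper_width: 0.03
gripper_force: 29.9
```

Run:
```python
from h import *
go([.5,-.2,.16],Rt(-5.8,20))
for yaw in(-12,-30): go([.543,-.335,.14],Rt(yaw,20))
print(r.observe()['joint_pos'].round(3),r.observe()['wrist_force'])
c=snap('side');cv2.imwrite('pics/s5.png',cv2.resize(c['image'][60:290,150:450,::-1],None,fx=2.4,fy=2.4))
```

```text
t9.57 off [-0.399  1.293 -0.325] ang [ 0.001  0.003 -0.001] tcp [ 0.5678 -0.077   0.1252] grasp [ 0.5616 -0.0764  0.1428]
t9.57 off [0.066 2.598 0.054] ang [-0.023  0.003  0.064] tcp [ 0.5678 -0.077   0.1252] grasp [ 0.5616 -0.0764  0.1428]
t9.57 off [0.061 2.618 0.053] ang [-0.091  0.003  0.252] tcp [ 0.5678 -0.077   0.1252] grasp [ 0.5616 -0.0764  0.1428]
[-0.238  0.282  1.937  0.082  0.583  1.375] [ 0.05645518 -0.09376322 -1.14324513]
```

View pics/s5.png

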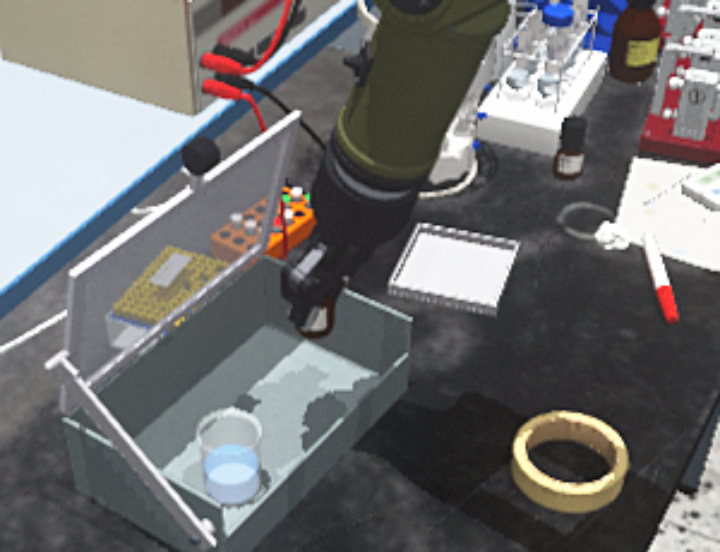

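The vial is held upright (crop 318,315) with its base above the walls. The flap is still propped and the beaker hasn't moved. Next I carry it to the right.

Call:
carry_out(steps=[{"claw": 0.2,"offset": [0,0.12,-0.05],"angular": [0,0,0]},{"claw": 0.2,"offset": [0,0.3,-0.1],"angular": [0,0,0]},{"claw": 0.2,"offset": [0,0.5,-0.1],"angular": [0,0,0]},{"claw": 0.2,"offset": [0,0.75,-0.1],"angular": [0,0,0]},{"claw": 0.2,"offset": [0,1,-0.1],"angular": [0,0,0]}])

```text
t: 10.03
ee_pos: [0.5543, -0.1766, 0.1341]
tool_rot: [0.984, -0.05, 0.171, 0.009]
wrist_force: [0.2, -0.4, -0.4]
gripper_width: 0.0302
gripper_force: 30.0
```

Call:
carry_out(steps=[{"claw": 0.2,"offset": [0,0.25,0],"angular": [-0.01,0,0.03]},{"claw": 0.2,"offset": [0,0.5,0],"angular": [-0.02,0,0.06]},{"claw": 0.2,"offset": [0,0.75,0],"angular": [-0.035,0,0.1]},{"claw": 0.2,"offset": [0,0.9,0],"angular": [-0.045,0,0.13]},{"claw": 0.2,"offset": [0,1,0],"angular": [-0.055,0,0.15]}])

```text
t: 10.45
ee_pos: [0.5442, -0.2777, 0.1339]
tool_rot: [0.969, -0.175, 0.169, 0.032]
wrist_force: [-0.8, 0.0, -0.4]
gripper_width: 0.0306
gripper_force: 30.0
```

Run:
```python
from h import *
R=Rt(-20,20)
go([.5435,-.334,.12],R)
print(r.observe()['joint_pos'].round(3),r.observe()['wrist_force'])
```

```text
t10.45 off [0.133 0.528 0.383] ang [ 0.003  0.002 -0.005] tcp [ 0.5442 -0.2777  0.1339] grasp [ 0.5382 -0.2755  0.1515]
[-0.587  0.315  1.85   0.125  0.643  1.254] [-0.81394764  0.04649655 -0.43278237]
```

Call:
carry_out(steps=[{"claw": 0.2,"offset": [0.03,0.14,0.08],"angular": [0,0,0]},{"claw": 0.2,"offset": [0.06,0.28,0.16],"angular": [0,0,0]},{"claw": 0.2,"offset": [0.1,0.42,0.28],"angular": [0,0,0]},{"claw": 0.2,"offset": [0.13,0.53,0.38],"angular": [0,0,0]},{"claw": 0.2,"offset": [0.13,0.53,0.38],"angular": [0,0,0]}])

```text
t: 10.87
ee_pos: [0.5495, -0.336, 0.1011]
tool_rot: [0.97, -0.174, 0.168, 0.031]
wrist_force: [-0.1, 0.9, -0.9]
gripper_width: 0.0306
gripper_force: 30.0
```

Run:
```python
from h import *
R=Rt(-20,20)
go([.5435,-.334,.05],R)
print(r.observe()['joint_pos'].round(3),r.observe()['wrist_force'])
a=snap('side');b=snap('top')
cv2.imwrite('pics/s6.png',np.hstack([cv2.resize(a['image'][90:240,260:400,::-1],(400,428)),cv2.resize(b['image'][180:300,350:462,::-1],(400,428))]))
```

```text
t10.87 off [-0.231 -0.     0.647] ang [ 0.003  0.003 -0.003] tcp [ 0.5495 -0.336   0.1011] grasp [ 0.5436 -0.3338  0.1187]
[-0.675  0.4    1.813  0.183  0.608  1.117] [-0.13407532  0.93415866 -0.86915866]
```

View pics/s6.png

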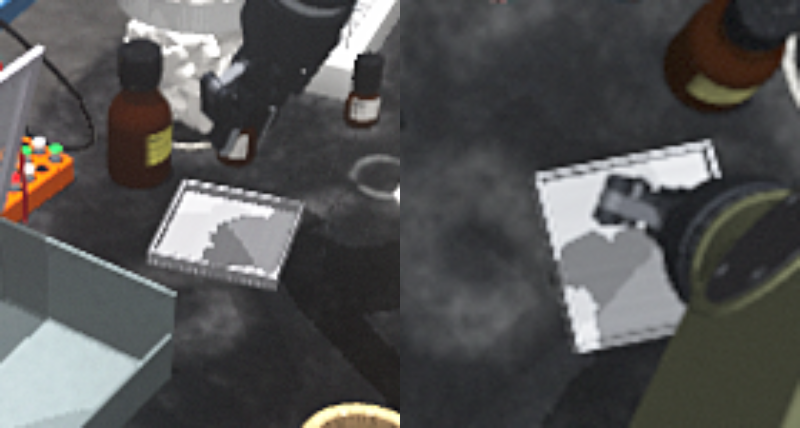

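The vial hangs upright over the tray. I'll lower it now.

Call:
carry_out(steps=[{"claw": 0.2,"offset": [-0.05,0,0.15],"angular": [0,0,0]},{"claw": 0.2,"offset": [-0.12,0,0.33],"angular": [0,0,0]},{"claw": 0.2,"offset": [-0.19,0,0.52],"angular": [0,0,0]},{"claw": 0.2,"offset": [-0.24,0,0.66],"angular": [0,0,0]},{"claw": 0.2,"offset": [-0.26,0,0.71],"angular": [0,0,0]}])

```text
t: 11.38
ee_pos: [0.5479, -0.332, 0.0254]
tool_rot: [0.97, -0.173, 0.167, 0.03]
wrist_force: [0.6, 0.6, -0.2]
gripper_width: 0.0307
gripper_force: 30.0
```

Run:
```python
from h import *
go([.5435,-.334,.037],Rt(-20,20));print(r.observe()['wrist_force'],r.observe()['joint_pos'].round(3))
```

```text
t11.38 off [0.008 0.034 0.066] ang [ 0.001  0.005 -0.002] tcp [ 0.5479 -0.332   0.0254] grasp [ 0.5421 -0.3298  0.043 ]
[ 0.56200085  0.62486884 -0.1682987 ] [-0.672  0.511  1.888  0.255  0.429  1.036]
```

Call:
carry_out(steps=[{"claw": 0.2,"offset": [-0.005,0.01,0.015],"angular": [0,0,0]},{"claw": 0.2,"offset": [-0.01,0.02,0.03],"angular": [0,0,0]},{"claw": 0.2,"offset": [-0.015,0.02,0.04],"angular": [0,0,0]},{"claw": 0.2,"offset": [-0.015,0.02,0.05],"angular": [0,0,0]},{"claw": 0.2,"offset": [-0.015,0.02,0.05],"angular": [0,0,0]}])

```text
t: 11.8
ee_pos: [0.5495, -0.3365, 0.0231]
tool_rot: [0.97, -0.173, 0.17, 0.032]
wrist_force: [0.6, -0.3, -1.2]
gripper_width: 0.0303
gripper_force: 30.0
```

Run:
```python
from h import *
go([.5435,-.334,.037],Rt(-20,20));print(r.observe()['wrist_force'])
```

```text
t11.80 off [-0.014 -0.003  0.034] ang [ 0.002  0.001 -0.002] tcp [ 0.5495 -0.3365  0.0231] grasp [ 0.5436 -0.3343  0.0407]
[ 0.56842254 -0.25999121 -1.22967632]
```

Still about 3-4 mm above the floor, so I step down further.

Call:
carry_out(steps=[{"claw": 0.2,"offset": [-0.004,0,0.01],"angular": [0,0,0]},{"claw": 0.2,"offset": [-0.008,0,0.02],"angular": [0,0,0]},{"claw": 0.2,"offset": [-0.012,0,0.03],"angular": [0,0,0]},{"claw": 0.2,"offset": [-0.014,0,0.04],"angular": [0,0,0]},{"claw": 0.2,"offset": [-0.014,0,0.04],"angular": [0,0,0]}])

```text
t: 12.22
ee_pos: [0.5494, -0.3365, 0.0197]
tool_rot: [0.97, -0.173, 0.17, 0.032]
wrist_force: [-4.5, 1.7, 12.5]
gripper_width: 0.0304
gripper_force: 31.3
```

Call:
carry_out(steps=[{"claw": 0.2,"offset": [0.003,0,-0.01],"angular": [0,0,0]},{"claw": 0.4,"offset": [0.003,0,-0.01],"angular": [0,0,0]},{"claw": 0.5,"offset": [0.003,0,-0.01],"angular": [0,0,0]},{"claw": 0.65,"offset": [0.003,0,-0.01],"angular": [0,0,0]},{"claw": 0.75,"offset": [0.003,0,-0.01],"angular": [0,0,0]}])

```text
t: 12.63
ee_pos: [0.5489, -0.3362, 0.0187]
tool_rot: [0.97, -0.173, 0.169, 0.031]
wrist_force: [0.6, -0.2, -0.4]
gripper_width: 0.0639
gripper_force: 0.0
```

Call:
carry_out(steps=[{"claw": 0.75,"offset": [0,0,-0.1],"angular": [0,0,0]},{"claw": 0.75,"offset": [0,0,-0.3],"angular": [0,0,0]},{"claw": 0.75,"offset": [0,0,-0.55],"angular": [0,0,0]},{"claw": 0.75,"offset": [0,0,-0.8],"angular": [0,0,0]},{"claw": 0.75,"offset": [0,0,-1],"angular": [0,0,0]}])

```text
t: 13.05
ee_pos: [0.5166, -0.3241, 0.1148]
tool_rot: [0.97, -0.173, 0.169, 0.031]
wrist_force: [0.3, 0.2, -0.3]
gripper_width: 0.064
gripper_force: 0.0
```

Call:
carry_out(steps=[{"claw": 0.75,"offset": [-0.1,0,-0.2],"angular": [0,0,0]},{"claw": 0.75,"offset": [-0.2,0,-0.4],"angular": [0,0,0]},{"claw": 0.75,"offset": [-0.3,0,-0.5],"angular": [0,0,0]},{"claw": 0.75,"offset": [-0.4,0,-0.5],"angular": [0,0,0]},{"claw": 0.75,"offset": [-0.4,0,-0.5],"angular": [0,0,0]}])

```text
t: 13.47
ee_pos: [0.4634, -0.3036, 0.1457]
tool_rot: [0.97, -0.173, 0.168, 0.031]
wrist_force: [-1.1, -0.5, -0.1]
gripper_width: 0.0642
gripper_force: 0.0
```

Run:
```python
from h import *
s=r.observe();print(s['t'],s['wrist_force'],s['ee_pos'],s['joint_pos'].round(3))
a=snap('side');cv2.imwrite('pics/s7.png',cv2.resize(a['image'][70:300,150:430,::-1],None,fx=2.5,fy=2.5))
```

```text
13.4667 [-1.06430997 -0.50830047 -0.09120338] [ 0.46343699 -0.30364421  0.14568785] [-0.741  0.234  1.939  0.207  0.66   1.039]
```

View pics/s7.png

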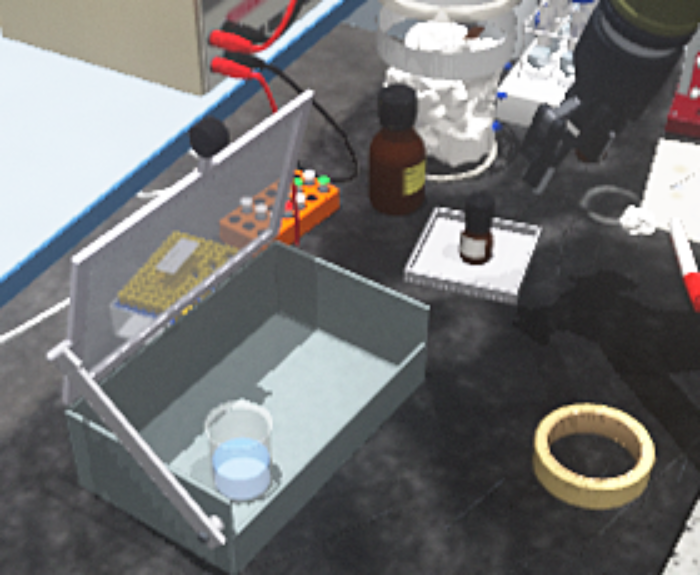

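The vial stands upright in the tray (crop 477,235). The flap is propped on the stay, the beaker is in place, and the arm is clear of everything.

```bash
python3 -c "
from plant import r
print(r.sign_off())"
```

```text
the job is handed in; nothing more can be done
None
```

I propped the flap open on its stay, stood the small amber vial upright in the steel tray and left the beaker in the box; the last picture confirmed all three, and I handed the job in at about 13.5 s of the 58 s allowed.

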